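Fit up four post feet for tack-welding

TASK

Fit up the four post feet for tack-welding: stand each of the four cut lengths of steel tube upright on its own base plate - the round pipe on the round plate, the oblong tube on the oblong plate (long side along long side), the big square tube on the big square plate and the small square tube on the small square plate - in the middle, on the chalked outline, with its sides square to the plate's edges. Set them down without dropping them, do not shift the plates, and leave the solid round bar and the piece of angle iron standing where they are.

Things in the scene. Friction and masses are not known exactly. Their poses are not given: they have to be found in the camera images.
- pipe: Round steel pipe standing on end, hollow: outside diameter 48 mm, bore 39 mm, 100 mm tall, about 0.44 kg. Origin: centre of its underside; z up along the tube. Its turn about z does not matter.
- big_tube: Big square steel tube standing on end, hollow: 50 x 50 mm outside, wall 4 mm, 80 mm tall, about 0.46 kg. Origin: centre of its underside; z up along the tube. x and y are square to its sides.
- oblong_tube: Oblong (rectangular) steel tube standing on end, hollow: 60 mm along x by 30 mm along y outside, wall 3 mm, 90 mm tall, about 0.35 kg. Origin: centre of its underside; z up along the tube. 
- small_tube: Small square steel tube standing on end, hollow: 30 x 30 mm outside, wall 3 mm, 110 mm tall, about 0.28 kg. Origin: centre of its underside; z up along the tube. x and y are square to its sides.
- round_plate: Round base plate of dark steel lying flat: diameter 100 mm, 8 mm thick, four bolt holes, a chalked circle of about 50 mm in the middle. Origin: centre of its underside; its top face is 8 mm above the origin. Loose, but flat and heavy on the bench.
- big_plate: Big square base plate of dark steel lying flat: 100 x 100 mm, 8 mm thick, bolt holes in the corners, a chalked square of about 52 mm in the middle; x and y are square to its edges. Origin: centre of its underside; its top face is 8 mm above the origin. Loose, but flat and heavy on the bench.
- oblong_plate: Oblong base plate of dark steel lying flat: 120 mm along x by 70 mm along y, 8 mm thick, bolt holes in the corners, a chalked oblong of about 62 x 32 mm in the middle (62 along x). Origin: centre of its underside; its top face is 8 mm above the origin. Loose, but flat and heavy on the bench.
- small_plate: Small square base plate of dark steel lying flat: 70 x 70 mm, 8 mm thick, bolt holes in the corners, a chalked square of about 32 mm in the middle; x and y are square to its edges. Origin: centre of its underside; its top face is 8 mm above the origin. Loose, but flat and heavy on the bench.
- solid_bar: Solid round steel bar standing on end, no bore: diameter 38 mm, 70 mm tall. Not part of the job; it stays where it is. Origin: centre of its underside.
- angle_iron: Piece of steel angle (L section) standing on end: legs 50 mm long and 5 mm thick, 80 mm tall. Not part of the job; it stays where it is. Origin: at its foot, in the middle of the 50 x 50 mm square that the L encloses; the legs are on the -y and -x sides.

How it is judged:
By the outcome, as a careful person would: the job done as asked, in the order asked, and still so for the second after the job is handed in, with the robot touching nothing.
It also fails if it takes over 106 s, if anything falls off the work surface, if the arm or the gripper's body presses on something with over 40 N, if the wrist force passes 120 N, or if a joint passes its speed limit or range.

ROBOT

A 6-joint arm with a two-finger parallel gripper is mounted at the origin on the work surface. World frame = base frame: x ahead of the robot, y to its left, z up, the work surface at z = 0. Lengths are in mm, angles in rad, forces in N, time in s.
With the tool pointing down it reaches from about 425 to 950 mm from the base axis. Payload 3.5 kg.
Tool frame: the origin (TCP) lies on the centre line of the jaws, within the pads' length; the fingertips stand 22 mm ahead of it and the grasp point (between the pads) lies 3 mm ahead of it (finger_overhang is the distance from the TCP to the fingertips, in mm); z points along the fingers, y is the line along which they close (so a half turn about z gives the same grasp; the last joint's range is limited). The gripper opens to 85 mm and grips with 20 to 120 N. Pads are 22 mm wide; open, the fingers measure 114 mm over their backs; the gripper's body (76 mm by 85 mm) begins 54 mm behind the grasp point. The pads swing forward as they close: fully open they stand 13 mm farther back than shut.
Start: joints at [-1.435, 0.286, 1.577, -0, 1.279, -0.15], TCP at [190.324, -647.598, 253.325] pointing down, gripper open.
Joint ranges: [-2.77, 2.77], [-0.9, 2.22], [0.21, 2.48], [-1.53, 4.67], [0.24, 2.81], [-2.84, 2.84]. Speed limits (rad/s): [2.79, 2.79, 3.14, 3.14, 3.14, 3.14].

INTERFACE

Orientations are given as a rotation vector (axis times angle).
In Python, from workcell import * gives the robot as it stands.
- The arm moves only by the tool servo_tool, never from a script. Its argument "steps" is text: rows parted by semicolons, each of 5 numbers parted by spaces: the finger opening in mm, from 0 to 85.4, then the shift along the tool's x, y, z in mm, then the turn about the tool's z in degrees. A call has 1 to 5 rows; each row is the pose to reach, as a shift and turn from the pose commanded when the call began, along the tool's axes at that moment; what a row does not reach only later rows make up. A row lasts 1/8 s, in which the tool goes at most 62.5 mm and 10.7 degrees, less where a joint would pass 70% of its speed; a pose out of reach is approached as far as the arm can. A call with a gripper value outside its range is refused whole. The fingers move at their own pace and stop on an object; "newtons" is the grip in N (left out, the last holds). Time passes only in rows, so rows that repeat a pose let the fingers close. It gives the time, the measured TCP pose, the force, the opening and the grip force at its end, in the units of the state.
- get_obs(): the state, without advancing time (a new reading comes with each control period).
- capture(name): name is "side" or "top" or "wrist"; returns a dict with "image" (480x640x3 uint8, red, green, blue), "depth" (480x640 float32, mm along the optical axis (not along the pixel's ray), 0 where there is no reading), "fx", "fy", "cx", "cy" (pixels), "k1" (the pictures are not rectified: a ray, as slopes to the right and down, at radius r is drawn at 1 + k1 r^2 times it, then the intrinsics apply), "rvec" (rotation vector, rad) and "tvec" (3), from world to camera coordinates, as OpenCV has them; the wrist camera has in their place "tool_from_camera" (4x4, takes a point from camera to tool coordinates, whose origin is the TCP and whose axes are the flange's). Camera axes: x right, y down, z forward; pixel columns grow to the right and rows downward; lengths in mm; the calibration is good to about 2 mm. A picture is of the moment at which its call begins: read the wrist's pose just before it.
- sign_off(): hands the job in; it is judged then, once.
Trained networks look in the newest picture that a camera, given by its name, has taken for a name from the list of things; names that differ only in an ending like _2 or _b are one class to them, and where a whole thing is asked for, a point or a joint stands for the part that bears it (a point fixed in the world has none). Each returns a list of dicts, best first, with "score" (0 to 1); they miss things now and then, are a little off and sometimes report something else, mostly with a low value. They report only what shows in the picture. A call takes as long as a camera call.
- outline_of(name, camera): "pixels" (480x640 bool, what is visible of it) and "box" ([left, top, right, bottom] in pixels, round what is visible of it).
The state is a dict: "time_s": time; "joints": joint angles; "joint_velocities": joint speeds; "effort": joint torques, N m; "tcp_pos": TCP position; "eef_rot": TCP orientation; "wrist_force": force on the tool from outside, world axes, zero at the start; "torque": the same for the moment, N m; "width": finger opening in mm; "finger_force": force on a finger pad.
Only numpy, scipy, OpenCV 4.12 (cv2) and the standard library are available. Lean on these libraries where they do the work, as an engineer would, in place of code of your own. Each camera call takes 0.05 s, during which the arm holds its last target. There are 200 camera calls.

## Working session

There is one attempt and no reset: what is moved stays moved. The work goes in short steps, Python scripts to look and compute and a tool call to move; the robot and the scene stay as the last step left them, time stands still between calls to the robot, and variables do not carry over. Pictures are saved under pics/ and viewed, at most 14 in all, crops included, and the job is handed in when it is done.

Besides the shell and the picture viewer there is one more tool, called after "Call:" as a command line: name --argument value ..., lists and objects as JSON in quotes. servo_tool: Moves the arm, as the interface text tells. Its arguments: {"type":"object","properties":{"steps":{"type":"string"},"newtons":{"type":"number"}},"required":["steps"]}

```bash
ls; mkdir -p pics; cat > h.py <<'E'
from workcell import *
import numpy as np, cv2
E
python3 - <<'E'
from h import *
print({k:np.round(v,3) for k,v in get_obs().items()})
for n in ("top","side"):
    c=capture(n); cv2.imwrite(f"pics/{n}0.png",c["image"][:,:,::-1])
    print(n,[c[k] for k in("fx","fy","cx","cy","k1","rvec","tvec")])
    for o in "pipe big_tube oblong_tube small_tube round_plate big_plate oblong_plate small_plate solid_bar angle_iron".split():
        print(o,[(round(r["score"],2),[int(b) for b in r["box"]],int(r["pixels"].sum())) for r in outline_of(o,n)[:3]])
E
```

```text
pics
{'time_s': np.float64(0.0), 'joints': array([-1.435,  0.287,  1.578,  0.   ,  1.279, -0.15 ]), 'joint_velocities': array([-0.   ,  0.   , -0.001, -0.001, -0.001, -0.001]), 'effort': array([ 0.0000e+00, -4.0598e+01, -2.9262e+01, -0.0000e+00,  6.0000e-03,
        0.0000e+00]), 'tcp_pos': array([ 190.278, -646.994,  251.946]), 'eef_rot': array([-3.107, -0.447, -0.   ]), 'wrist_force': array([-0.087,  0.238,  0.349]), 'torque': array([-0.012, -0.032, -0.019]), 'finger_force': np.float64(0.0), 'width': np.float64(85.577)}
top [500.192258663103, 500.192258663103, 323.9866255394806, 229.0610794485126, -0.11495315693113412, array([ 2.17047224, -2.16752086,  0.06524887]), array([  8.9786691 , 539.68915724, 952.92559767])]
pipe [(0.64, [477, 255, 521, 285], 895)]
big_tube [(0.71, [139, 246, 180, 309], 2035), (0.55, [314, 260, 347, 286], 702)]
oblong_tube [(0.74, [404, 262, 433, 297], 805)]
small_tube [(0.94, [312, 163, 332, 198], 477)]
round_plate [(0.91, [380, 164, 435, 216], 2036)]
big_plate [(0.85, [212, 162, 269, 219], 2497)]
oblong_plate [(0.87, [142, 244, 179, 307], 2020)]
small_pla
[... 209 characters left out ...]
4, 315.6045553137997, 235.8718377010927, -0.14348627688550272, array([ 0.7223117 , -2.57512214,  1.19283828]), array([454.06366423, 194.42055084, 853.31919822])]
pipe [(0.59, [398, 137, 423, 183], 851)]
big_tube [(0.86, [334, 212, 368, 265], 1580)]
oblong_tube [(0.74, [373, 176, 411, 219], 1281)]
small_tube [(0.77, [265, 181, 282, 234], 835)]
round_plate [(0.69, [297, 180, 338, 199], 873)]
big_plate [(0.84, [192, 253, 261, 302], 2136)]
oblong_plate [(0.91, [209, 353, 292, 410], 2973)]
small_plate [(0.66, [333, 150, 371, 171], 524), (0.5, [398, 138, 425, 184], 865)]
solid_bar [(0.74, [299, 177, 340, 202], 903), (0.71, [299, 268, 319, 312], 829)]
angle_iron [(0.91, [144, 292, 181, 350], 1226)]
```

```bash
sleep 1; ls pics
```

```text
side0.png
top0.png
```

View pics/top0.png

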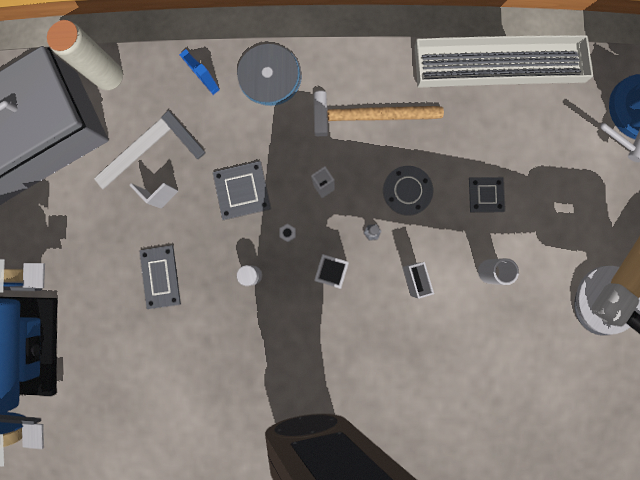

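View pics/side0.png

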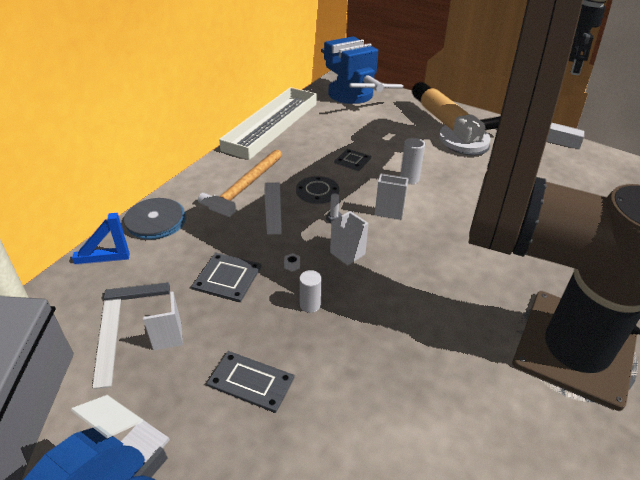

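The top view shows the tubes as small square (322,180), big square (332,272), oblong (418,279) and pipe (502,271). The plates are big (241,189), round (408,190), small (487,194) and oblong (160,276). The bar is at (248,275) and the angle iron at (155,193). There's also a nut at (287,233) and a bolt at (372,231). The side view agrees with this.

```bash
cat > h.py <<'E'
from workcell import *
import numpy as np, cv2
from scipy.spatial.transform import Rotation as R
H=dict(pipe=100,big_tube=80,oblong_tube=90,small_tube=110,solid_bar=70,angle_iron=80)
def pose(c,obs=None):
    "camera->world R,t"
    if "rvec" in c:
        r=R.from_rotvec(c["rvec"]).as_matrix().T
        return r,-r@np.array(c["tvec"])
    T=np.eye(4);T[:3,:3]=R.from_rotvec(obs["eef_rot"]).as_matrix();T[:3,3]=obs["tcp_pos"]
    T=T@np.array(c["tool_from_camera"]); return T[:3,:3],T[:3,3]
def slopes(c,uv):
    K=np.array([[c["fx"],0,c["cx"]],[0,c["fy"],c["cy"]],[0,0,1]])
    return cv2.undistortPoints(np.array(uv,float).reshape(-1,1,2),K,np.array([c["k1"],0,0,0.]))[:,0]
def onplane(c,uv,z,obs=None):
    r,t=pose(c,obs); s=slopes(c,uv); d=np.c_[s,np.ones(len(s))]@r.T
    return t+d*((z-t[2])/d[:,2])[:,None]
def cloud(c,box,obs=None):
    l,tp,rr,b=box; v,u=np.mgrid[tp:b,l:rr]; u,v=u.ravel(),v.ravel(); z=c["depth"][v,u]
    k=z>0;u,v,z=u[k],v[k],z[k]; r,t=pose(c,obs); s=slopes(c,np.c_[u,v])
    return (np.c_[s,np.ones(len(s))]*z[:,None])@r.T+t, np.c_[u,v]
def rect(p):
    (x,y),(w,h),a=cv2.minAreaRect(np.array(p,np.float32)); 
    if w<h: w,h,a=h,w,a+90
    return np.round([x,y,w,h,(a+90)%180-90],1)   # a = direction of long side, deg
def chalk(c,mask,z=8,obs=None):
    m=cv2.erode(mask.astype(np.uint8),np.ones((3,3)))>0
    g=c["image"].min(2).astype(float); th=(np.median(g[m])+np.percentile(g[m],99))/2
    v,u=np.nonzero(m&(g>th)); return rect(onplane(c,np.c_[u,v],z,obs)[:,:2])
E
python3 - <<'E'
from h import *
c=capture("top")
for o in "round_plate big_plate oblong_plate small_plate".split():
    m=outline_of(o,"top")[0]["pixels"]; v,u=np.nonzero(m)
    print(o,rect(onplane(c,np.c_[u,v],8)[:,:2]),chalk(c,m))
B=dict(pipe=(475,250,525,292),big_tube=(308,250,355,295),oblong_tube=(398,255,440,305),small_tube=(305,158,340,202),solid_bar=(228,260,266,290))
for o,b in B.items():
    p,_=cloud(c,b); k=abs(p[:,2]-H[o])<8; print(o,k.sum(),np.round(p[k,2].mean(),1),rect(p[k,:2]))
c=capture("wrist");o=get_obs();print(c["tool_from_camera"],[c[k] for k in("fx","cx","cy","k1")],pose(c,o))
E
```

```text
round_plate [ 618.3 -156.2  100.1   98.6  -45.4] [ 620.1 -156.2   54.6   54.    -0.7]
big_plate [618.5 176.  102.9 102.2  12.4] [619.9 177.1  58.2  57.6 -77.4]
oblong_plate [445.  339.5 120.9  71.3   8.7] [444.5 341.3  68.   38.6   8.7]
small_plate [ 609.6 -315.2   73.    72.9  -89.9] [ 611.5 -316.3   37.6   36.4  -89.8]
pipe 247 98.7 [ 457.5 -318.4   47.4   46.6   15.1]
big_tube 221 80.1 [458.2  -4.   49.9  48.4  72.9]
oblong_tube 209 89.2 [ 442.8 -166.7   60.7   30.7   16.2]
small_tube 128 109.2 [624.6  11.8  30.3  30.2 -56.7]
solid_bar 331 70.0 [450.9 152.2  37.4  36.4 -78.5]
[[-6.35497661e-04 -9.54975369e-01 -2.96684413e-01  7.46987633e+01]
 [ 9.99999672e-01 -4.57682899e-04 -6.68796703e-04  2.00318071e-01]
 [ 5.02896996e-04 -2.96684741e-01  9.54975346e-01 -1.20874944e+02]
 [ 0.00000000e+00  0.00000000e+00  0.00000000e+00  1.00000000e+00]] [347.6778961421304, 317.9250317454845, 231.03519245824168, 0.011503011524962149] (array([[ 2.81305219e-01, -9.16367566e-01, -2.84847077e-01],
       [-9.59618223e-01, -2.68778014e-01, -8.30135243e-02],
       [-4.89730518e-04,  2.96696584e-01, -9.54971674e-01]]), array([ 262.04227981, -626.73551539,  374.20519781]))
```

The top-camera fits agree with the known sizes. I'm moving in for a close wrist view over the pipe, round plate and small plate.

Call:
servo_tool --steps "85 440 -262 -20 0; 85 440 -262 -20 0; 85 440 -262 -20 0; 85 440 -262 -20 0; 85 440 -262 -20 0" --newtons 60

```text
time_s: 2.02
tcp_pos: [403.9, -417.1, 265.9]
eef_rot: [3.109, 0.447, 0.001]
wrist_force: [1.2, -0.8, -0.1]
width: 85.0
finger_force: 0.0
```

```bash
cat >> h.py <<'E'
def th(o):
    x=R.from_rotvec(o["eef_rot"]).as_matrix()[:,0]; return np.degrees(np.arctan2(x[1],x[0]))
def go(x,y,z,t,o=None):
    "tool-axis shift and turn to reach TCP x,y,z and tool-x heading t"
    o=o or get_obs(); a=R.from_rotvec(o["eef_rot"]).as_matrix()
    return np.round(a.T@(np.array([x,y,z])-o["tcp_pos"]),1), np.round(th(o)-t,1)
def st():
    o=get_obs(); print(round(float(o["time_s"]),2),np.round(o["tcp_pos"],1),round(th(o),2),"F",np.round(o["wrist_force"],1),"w",round(float(o["width"]),1),"g",round(float(o["finger_force"]),1)); return o
E
python3 -c "
from h import *
st();print(go(540,-270,230,16.4))"
```

```text
2.02 [ 403.9 -417.1  265.9] 16.36 F [ 1.2 -0.8 -0.1] w 85.0 g 0.0
(array([ 172. , -102.8,   35.9]), np.float64(-0.0))
```

Call:
servo_tool --steps "85 172 -103 20 0; 85 172 -103 20 0; 85 172 -103 20 0; 85 172 -103 20 0; 85 172 -103 20 0"

```text
time_s: 2.65
tcp_pos: [538.9, -270.9, 245.4]
eef_rot: [3.109, 0.45, -0.001]
wrist_force: [0.4, -0.4, 0.1]
width: 85.5
finger_force: 0.0
```

```bash
cat >> h.py <<'E'
def look(names,save=None):
    o=st(); c=capture("wrist")
    if save: cv2.imwrite("pics/"+save,c["image"][:,:,::-1])
    for n in names:
        rs=outline_of(n,"wrist")
        for r in rs[:2]:
            m=r["pixels"]; v,u=np.nonzero(m); s=round(r["score"],2); b=[int(q) for q in r["box"]]
            if "plate" in n: print(n,s,b,rect(onplane(c,np.c_[u,v],8,o)[:,:2]),chalk(c,m,8,o))
            else:
                b2=[max(0,b[0]-4),max(0,b[1]-4),min(640,b[2]+4),min(480,b[3]+4)]
                p,_=cloud(c,b2,o); 
                if not len(p): continue
                h=p[:,2]; k=(abs(h-H[n])<6)|(abs(h-H[n]-8)<4); print(n,s,b,k.sum(),np.round(np.median(h[k]),1) if k.sum() else 0, rect(p[k,:2]) if k.sum()>5 else 0)
    return c,o
E
python3 -c "
from h import *
look(['small_plate','round_plate','pipe'],'w1.png')"
```

```text
2.65 [ 538.9 -270.9  245.4] 16.48 F [ 0.4 -0.4  0.1] w 85.5 g 0.0
small_plate 0.71 [340, 95, 429, 183] [ 610.4 -316.6   72.8   72.5  -89.8] [ 610.7 -317.5   37.6   37.6  -89.1]
round_plate 0.87 [180, 25, 279, 138] [ 619.3 -158.2   98.2   98.   -85.6] [ 619.4 -157.9   55.2   55.1   60.6]
pipe 0.88 [318, 259, 370, 345] 1003 99.8 [ 456.9 -319.4   47.9   46.3   16.5]
```

View pics/w1.png

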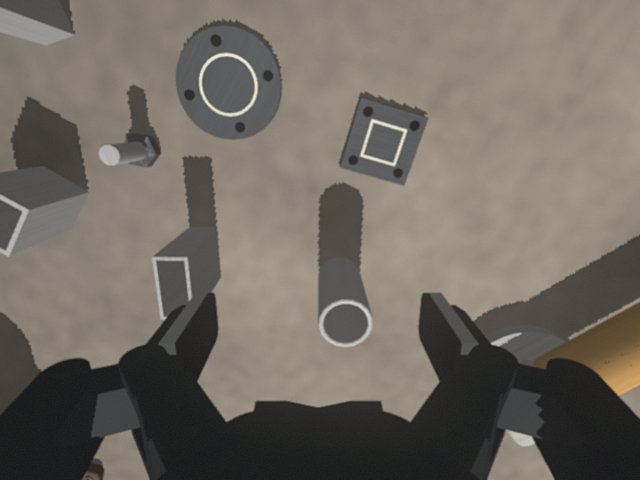

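The wrist picture shows the pipe rim at (345,323), the round plate's chalk circle at (229,85) and the small plate's chalk square at (383,141). The wrist fits agree with the top camera to about 1 mm. Next I'll pick the pipe.

Call:
servo_tool --steps "85 -92 23 95 0; 85 -92 23 95 0; 85 -92 23 95 0; 85 -92 23 95 0; 85 -92 23 95 0"

```text
time_s: 3.48
tcp_pos: [458.3, -320.4, 152.8]
eef_rot: [3.106, 0.447, 0.004]
wrist_force: [-0.4, 0.9, 0.6]
width: 85.1
finger_force: 0.0
```

```bash
python3 -c "
from h import *
st(); print(go(457,-319,78,16.5))"
```

```text
3.48 [ 458.3 -320.4  152.8] 16.38 F [-0.4  0.9  0.6] w 85.1 g 0.0
(array([-1.1, -2. , 74.8]), np.float64(-0.1))
```

Call:
servo_tool --steps "85 -1 -2 40 0; 85 -1 -2 75 0; 85 -1 -2 75 0; 85 -1 -2 75 0; 60 -1 -2 75 0"

```text
time_s: 4.1
tcp_pos: [456.9, -318.8, 78.0]
eef_rot: [3.106, 0.448, 0.004]
wrist_force: [-0.8, -0.1, 0.4]
width: 69.7
finger_force: 0.0
```

Call:
servo_tool --steps "40 0 0 0 0; 40 0 0 0 0; 40 0 0 0 0; 40 0 0 0 0" --newtons 60

```text
time_s: 4.6
tcp_pos: [456.4, -319.0, 77.5]
eef_rot: [3.107, 0.447, 0.003]
wrist_force: [-0.0, 0.2, 6.5]
width: 47.3
finger_force: 60.8
```

```bash
python3 -c "
from h import *
st()"
```

```text
4.6 [ 456.4 -319.    77.5] 16.36 F [-0.   0.2  6.5] w 47.3 g 60.8
```

Call:
servo_tool --steps "40 0 0 -30 0; 40 0 0 -60 0; 40 50 -27 -60 0; 40 100 -54 -60 0; 40 150 -81 -60 0"

```text
time_s: 5.22
tcp_pos: [576.0, -195.9, 133.5]
eef_rot: [-3.107, -0.446, 0.005]
wrist_force: [0.1, -1.2, -4.6]
width: 46.9
finger_force: 63.1
```

Call:
servo_tool --steps "40 40 -22 0 0; 40 52 -28 0 0; 40 52 -28 0 0; 40 52 -28 0 0"

```text
time_s: 5.72
tcp_pos: [617.1, -157.0, 134.5]
eef_rot: [-3.109, -0.446, 0.004]
wrist_force: [-0.3, 0.3, -4.5]
width: 47.5
finger_force: 63.1
```

```bash
python3 -c "
from h import *
st(); print(go(619,-158,87.5,16.4))"
```

```text
5.72 [ 617.1 -157.   134.5] 16.31 F [-0.3  0.3 -4.5] w 47.5 g 63.1
(array([ 1.6,  1.6, 47. ]), np.float64(-0.1))
```

Call:
servo_tool --steps "40 1.8 1.3 25 0; 40 1.8 1.3 44 0; 40 1.8 1.3 46 0; 40 1.8 1.3 46 0; 40 1.8 1.3 46 0"

```text
time_s: 6.35
tcp_pos: [621.2, -157.4, 90.8]
eef_rot: [3.109, 0.447, 0.003]
wrist_force: [1.0, -0.2, -5.1]
width: 47.3
finger_force: 63.1
```

```bash
python3 -c "
from h import *
st(); print(go(618.9,-157.7,85.5,16.4))"
```

```text
6.35 [ 621.2 -157.4   90.8] 16.37 F [ 1.  -0.2 -5.1] w 47.3 g 63.1
(array([-2.4, -0.3,  5.3]), np.float64(-0.0))
```

```bash
python3 -c "
from h import *
for i in range(5): capture('wrist'); st()
print(go(618.9,-157.7,85.5,16.4))"
```

```text
6.4 [ 621.3 -157.3   90.8] 16.37 F [ 0.  1. -4.] w 47.4 g 63.1
6.45 [ 621.2 -157.2   90.7] 16.38 F [ 0.5 -0.6 -5.4] w 47.3 g 63.1
6.5 [ 621.1 -157.1   90.5] 16.38 F [ 0.3  0.5 -4.6] w 47.1 g 63.1
6.55 [ 620.9 -157.    90.3] 16.38 F [ 0.1  0.5 -5.5] w 47.5 g 63.1
6.6 [ 620.8 -157.    90.1] 16.38 F [-0.6  0.7 -4.6] w 47.3 g 63.1
(array([-2.1,  0.1,  4.6]), np.float64(-0.0))
```

Call:
servo_tool --steps "40 -1.3 0 1.5 0; 40 -1.3 0 2.5 0; 40 -1.3 0 2.5 0; 40 -1.3 0 2.5 0; 40 -1.3 0 2.5 0"

```text
time_s: 7.22
tcp_pos: [619.4, -157.3, 87.1]
eef_rot: [3.11, 0.447, 0.0]
wrist_force: [0.3, 0.7, -4.4]
width: 47.4
finger_force: 63.1
```

```bash
python3 -c "
from h import *
st(); print(go(618.9,-157.7,85.5,16.4))"
```

```text
7.22 [ 619.4 -157.3   87.1] 16.38 F [ 0.3  0.7 -4.4] w 47.4 g 63.1
(array([-0.5,  0.2,  1.6]), np.float64(-0.0))
```

Call:
servo_tool --steps "40 -0.4 0.2 0.8 0; 40 -0.4 0.2 1.4 0; 40 -0.4 0.2 1.8 0; 40 -0.4 0.2 1.8 0; 40 -0.4 0.2 1.8 0"

```text
time_s: 7.85
tcp_pos: [619.1, -157.6, 85.6]
eef_rot: [3.109, 0.448, 0.0]
wrist_force: [-0.7, 0.0, -1.5]
width: 46.8
finger_force: 63.2
```

Call:
servo_tool --steps "52 0 0 0 0; 62 0 0 0 0; 75 0 0 0 0; 75 0 0 -20 0; 75 0 0 -60 0"

```text
time_s: 8.48
tcp_pos: [618.0, -157.2, 145.0]
eef_rot: [-3.108, -0.447, 0.005]
wrist_force: [-0.1, -0.0, 1.3]
width: 74.9
finger_force: 0.0
```

Call:
servo_tool --steps "85 0 0 -50 0; 85 -60 0 -80 0; 85 -60 0 -80 0; 85 -60 0 -80 0"

```text
time_s: 8.98
tcp_pos: [561.6, -174.6, 226.4]
eef_rot: [3.109, 0.446, 0.003]
wrist_force: [-0.1, 0.2, -0.4]
width: 84.8
finger_force: 0.0
```

```bash
cat > chk.py <<'E'
from h import *
import sys
o=st()
c,o=look(sys.argv[2:],sys.argv[1])
E
python3 chk.py w2.png pipe round_plate oblong_tube big_tube
```

```text
8.97 [ 561.6 -174.6  226.4] 16.34 F [-0.1  0.2 -0.4] w 84.8 g 0.0
8.97 [ 561.6 -174.6  226.4] 16.34 F [-0.1  0.2 -0.4] w 84.8 g 0.0
pipe 0.97 [282, 108, 355, 184] 1626 107.9 [ 619.4 -157.9   47.2   47.1  -72.3]
oblong_tube 0.72 [0, 0, 19, 92] 0 0 0
oblong_tube 0.59 [249, 278, 297, 381] 952 90.1 [ 441.7 -167.4   61.2   30.2   15.8]
big_tube 0.68 [50, 213, 171, 318] 1787 79.9 [457.6  -6.1  52.5  50.8 -16.3]
```

View pics/w2.png

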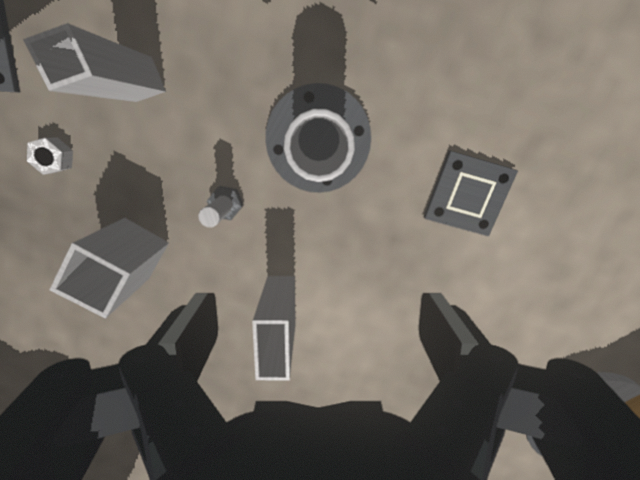

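The pipe rim is at (319,146) and is concentric with the round plate. It measures (619.4,-157.9) against a chalk centre of (619.4,-157.9). The oblong tube's rim is at (271,350), so I'll pick that next.

Call:
servo_tool --steps "85 -113 -41 96 0; 85 -113 -41 96 0; 85 -113 -41 96 0; 85 -113 -41 96 0; 85 -113 -41 96 0"

```text
time_s: 9.85
tcp_pos: [443.2, -167.8, 130.5]
eef_rot: [3.108, 0.447, 0.003]
wrist_force: [-0.1, -0.8, -0.1]
width: 84.8
finger_force: 0.0
```

```bash
python3 -c "
from h import *
st(); print(go(441.8,-167.5,68,16.0))"
```

```text
9.85 [ 443.2 -167.8  130.5] 16.38 F [-0.1 -0.8 -0.1] w 84.8 g 0.0
(array([-1.4, -0.8, 62.5]), np.float64(0.4))
```

Call:
servo_tool --steps "85 -1.2 -0.8 35 0.3; 85 -1.2 -0.8 62 0.3; 85 -1.2 -0.8 62 0.3; 60 -1.2 -0.8 62 0.3; 45 -1.2 -0.8 62 0.3"

```text
time_s: 10.48
tcp_pos: [441.6, -167.4, 69.0]
eef_rot: [3.108, 0.439, 0.004]
wrist_force: [-0.3, 0.3, 0.1]
width: 51.0
finger_force: 0.0
```

Call:
servo_tool --steps "22 0 0 0 0; 22 0 0 0 0; 22 0 0 0 0; 22 0 0 0 0; 22 0 0 0 0"

```text
time_s: 11.1
tcp_pos: [440.9, -167.1, 68.4]
eef_rot: [3.11, 0.439, 0.002]
wrist_force: [0.0, 0.4, 6.5]
width: 29.5
finger_force: 59.5
```

```bash
python3 -c "
from h import *
st()"
```

```text
11.1 [ 440.9 -167.1   68.4] 16.07 F [0.  0.4 6.5] w 29.5 g 59.5
```

Call:
servo_tool --steps "22 0 0 -55 0; 22 0 0 -110 0; 22 24 -57 -120 0; 22 48 -114 -120 0; 22 72 -171 -120 0"

```text
time_s: 11.72
tcp_pos: [460.7, 19.4, 186.1]
eef_rot: [-3.11, -0.437, 0.003]
wrist_force: [1.0, -0.5, -4.5]
width: 29.2
finger_force: 61.4
```

```bash
python3 -c "
from h import *
st(); print(go(470,100,190,10),go(385,325,190,8.7))"
```

```text
11.72 [460.7  19.4 186.1] 16.01 F [ 1.  -0.5 -4.5] w 29.2 g 61.4
(array([ 31.1, -74.9,  -3.9]), np.float64(6.0)) (array([  11.5, -314.7,   -3.7]), np.float64(7.3))
```

Call:
servo_tool --steps "22 20 -55 0 1.5; 22 33 -110 0 3; 22 30 -168 0 4.5; 22 22 -230 0 6; 22 15 -285 0 7.3"

```text
time_s: 12.35
tcp_pos: [395.1, 296.9, 185.5]
eef_rot: [3.131, 0.24, -0.004]
wrist_force: [1.4, 0.2, -4.4]
width: 29.2
finger_force: 61.4
```

Call:
servo_tool --steps "22 0 -25 0 0; 22 0 -25 0 0; 22 0 -25 0 0; 22 0 -25 0 0"

```text
time_s: 12.85
tcp_pos: [393.7, 319.2, 186.7]
eef_rot: [3.132, 0.238, -0.002]
wrist_force: [0.8, 0.5, -4.5]
width: 29.6
finger_force: 61.4
```

```bash
python3 chk.py w3.png oblong_plate oblong_tube; python3 -c "
from h import *
print(go(444.5,340,76.4,8.7))"
```

```text
12.85 [393.7 319.2 186.7] 8.69 F [ 0.8  0.5 -4.5] w 29.6 g 61.4
12.85 [393.7 319.2 186.7] 8.69 F [ 0.8  0.5 -4.5] w 29.6 g 61.4
oblong_plate 0.95 [257, 69, 343, 218] [443.8 340.1 120.1  69.6   8.6] [440.6 347.5 114.   52.6   8.8]
oblong_plate 0.29 [268, 209, 368, 406] [289.7 303.2 217.7  91.6   8.6] [231.5 335.2  93.9   8.8   8.7]
oblong_tube 0.68 [268, 207, 369, 408] 0 0 0
(array([ 53.1, -12.6, 110.8]), np.float64(-0.0))
```

View pics/w3.png

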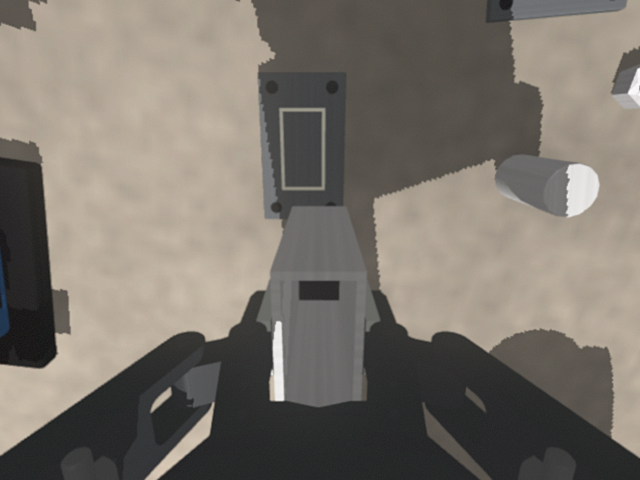

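The oblong plate is in view: its chalk outline spans about (279,108) to (326,190), partly in shadow. I'll refit it there.

```bash
python3 - <<'E'
from h import *
o=get_obs();c=capture("wrist");g=c["image"].astype(int)
s=g[100:200,273:333]; m=(s.min(2)>s.max(2)*0.6)&(s.max(2)>np.median(s.max(2))+45)&(s[:,:,0]-s[:,:,2]>8)
print(np.median(s.max(2)),m.sum())
n,l,stt,ce=cv2.connectedComponentsWithStats(m.astype(np.uint8)); k=1+stt[1:,4].argmax(); print(stt[k])
v,u=np.nonzero(l==k); print(rect(onplane(c,np.c_[u+273,v+100],8,o)[:,:2]))
E
```

```text
70.0 873
[  7   8  46  83 873]
[444.  339.8  67.3  37.4   8.7]
```

Call:
servo_tool --steps "22 40 -10 20 0; 22 52 -13 60 0; 22 52 -13 95 0; 22 52 -13 102 0; 22 52 -13 104 0"

```text
time_s: 13.68
tcp_pos: [443.4, 341.1, 83.7]
eef_rot: [-3.132, -0.24, -0.001]
wrist_force: [0.4, 0.1, -4.1]
width: 29.2
finger_force: 61.2
```

```bash
python3 -c "
from h import *
st(); print(go(443.3,339.8,76.4,8.7))"
```

```text
13.68 [443.4 341.1  83.7] 8.76 F [ 0.4  0.1 -4.1] w 29.2 g 61.2
(array([-0.3,  1.3,  7.3]), np.float64(0.1))
```

Call:
servo_tool --steps "22 -0.3 1 3 0; 22 -0.3 1 5.5 0; 22 -0.3 1 5.5 0; 22 -0.3 1 5.5 0; 22 -0.3 1 5.5 0"

```text
time_s: 14.3
tcp_pos: [443.0, 340.2, 77.9]
eef_rot: [-3.132, -0.24, -0.001]
wrist_force: [0.1, -0.2, -4.5]
width: 29.4
finger_force: 61.2
```

```bash
python3 -c "
from h import *
st(); print(go(443.3,339.8,76.4,8.7))"
```

```text
14.3 [443.  340.2  77.9] 8.78 F [ 0.1 -0.2 -4.5] w 29.4 g 61.2
(array([0.3, 0.4, 1.5]), np.float64(0.1))
```

Call:
servo_tool --steps "22 0.3 0.4 0.8 0; 22 0.3 0.4 1.4 0; 22 0.3 0.4 1.8 0; 22 0.3 0.4 1.8 0; 22 0.3 0.4 1.8 0"

```text
time_s: 14.92
tcp_pos: [443.3, 339.8, 76.5]
eef_rot: [3.132, 0.241, -0.0]
wrist_force: [-2.4, -2.5, 3.1]
width: 29.4
finger_force: 62.0
```

Call:
servo_tool --steps "35 0 0 0 0; 48 0 0 0 0; 65 0 0 0 0; 75 0 0 -20 0; 75 0 0 -60 0"

```text
time_s: 15.55
tcp_pos: [441.9, 339.0, 134.5]
eef_rot: [3.131, 0.24, -0.007]
wrist_force: [0.1, 0.7, -0.1]
width: 75.3
finger_force: 0.0
```

Call:
servo_tool --steps "85 0 0 -50 0; 85 -45 10 -100 0; 85 -45 10 -110 0; 85 -45 10 -110 0"

```text
time_s: 16.05
tcp_pos: [400.8, 323.3, 246.9]
eef_rot: [-3.131, -0.24, -0.005]
wrist_force: [1.3, 0.1, -0.3]
width: 84.9
finger_force: 0.0
```

```bash
python3 chk.py w4.png oblong_tube oblong_plate; python3 -c "
from h import *
print(go(458,-5,130,-17))"
```

```text
16.05 [400.8 323.3 246.9] 8.78 F [ 1.3  0.1 -0.3] w 84.9 g 0.0
16.05 [400.8 323.3 246.9] 8.78 F [ 1.3  0.1 -0.3] w 84.9 g 0.0
oblong_tube 0.67 [286, 126, 326, 203] 1072 98.0 [444.  339.6  59.9  30.    8.8]
oblong_plate 0.94 [269, 87, 342, 212] [442.9 340.2 120.9  71.1   8.8] [443.  344.4 118.5  60.1   8.1]
(array([  7.8, 332.6, 114.1]), np.float64(25.8))
```

View pics/w4.png

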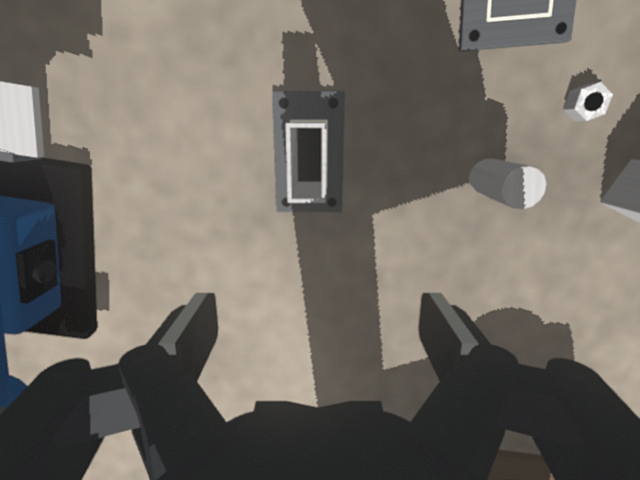

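The oblong tube's rim (307,162) sits on the chalk and is parallel to the plate: (444.0, 339.6, 8.8°) against (444.0, 339.8, 8.7°). Next is the big square tube, and I'll view its plate on the way.

Call:
servo_tool --steps "85 22 53 0 6; 85 44 106 0 12; 85 66 160 0 18; 85 88 214 0 24; 85 102 252 5 26"

```text
time_s: 16.82
tcp_pos: [540.6, 87.0, 239.0]
eef_rot: [3.105, -0.476, -0.004]
wrist_force: [0.8, 0.7, -0.8]
width: 84.9
finger_force: 0.0
```

Call:
servo_tool --steps "85 0 0 0 0; 85 0 0 0 0; 85 0 0 0 0"

```text
time_s: 17.2
tcp_pos: [539.0, 90.5, 240.3]
eef_rot: [-3.106, 0.468, 0.002]
wrist_force: [-0.2, -0.5, 0.4]
width: 84.9
finger_force: 0.0
```

```bash
python3 chk.py w5.png big_plate big_tube small_tube; python3 -c "
from h import *
print(go(457.5,-5.3,125,-16.7))"
```

```text
17.2 [539.   90.5 240.3] -17.13 F [-0.2 -0.5  0.4] w 84.9 g 0.0
17.2 [539.   90.5 240.3] -17.13 F [-0.2 -0.5  0.4] w 84.9 g 0.0
big_plate 0.95 [142, 72, 279, 212] [619.4 175.2 101.1 100.7 -77.6] [620.8 170.   58.1  45.6  12.7]
small_tube 0.73 [349, 38, 429, 112] 1022 110.0 [625.    9.7  30.4  30.1 -56.4]
(array([-50. , 115.5, 116.1]), np.float64(-0.4))
```

View pics/w5.png

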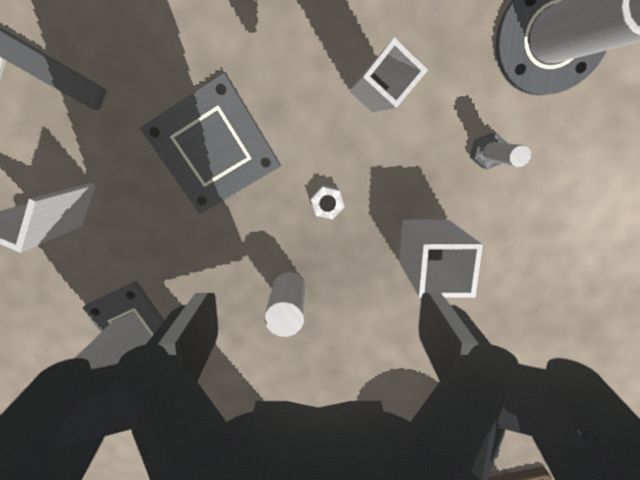

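The big plate's chalk square has corners near (171,136), (215,106), (251,156) and (206,185), half in shadow. The big tube's rim is around (453,271). I'll refit both.

```bash
cat >> h.py <<'E'
def chalk2(c,o,box):
    l,t,r,b=box; g=c["image"].astype(int); s=g[t:b,l:r]
    bg=cv2.medianBlur(s.max(2).astype(np.uint8),21).astype(int)
    m=(s.max(2)>bg+35)&(s[:,:,0]-s[:,:,2]>8)
    n,L,q,_=cv2.connectedComponentsWithStats(m.astype(np.uint8)); k=1+q[1:,4].argmax(); v,u=np.nonzero(L==k)
    return q[k], rect(onplane(c,np.c_[u+l,v+t],8,o)[:,:2])
E
python3 - <<'E'
from h import *
o=get_obs();c=capture("wrist"); print(chalk2(c,o,(163,98,258,194)))
p,_=cloud(c,(398,212,492,302),o)
k=abs(p[:,2]-80)<5; print(k.sum(),rect(p[k,:2]))
E
```

```text
(array([  8,   8,  81,  81, 795], dtype=int32), array([619.4, 175.6,  58.8,  58.3,  12.8]))
1279 [457.5  -5.9  51.   50.5 -17. ]
```

Call:
servo_tool --steps "85 -20 40 20 0; 85 -50 96 60 0; 85 -50 115.5 105 0; 85 -50 115.5 116 0; 85 -50 115.5 116 0"

```text
time_s: 18.08
tcp_pos: [458.1, -5.6, 125.2]
eef_rot: [-3.106, 0.47, -0.0]
wrist_force: [0.3, -0.7, 0.8]
width: 85.3
finger_force: 0.0
```

```bash
python3 -c "
from h import *
st(); print(go(457.5,-5.5,60,-17))"
```

```text
18.07 [458.1  -5.6 125.2] -17.23 F [ 0.3 -0.7  0.8] w 85.3 g 0.0
(array([-0.6,  0.1, 65.2]), np.float64(-0.2))
```

Call:
servo_tool --steps "85 -0.5 0.1 35 -0.2; 85 -0.5 0.1 65 -0.2; 85 -0.5 0.1 65 -0.2; 65 -0.5 0.1 65 -0.2; 55 -0.5 0.1 65 -0.2"

```text
time_s: 18.7
tcp_pos: [458.8, -6.1, 62.0]
eef_rot: [3.107, -0.464, 0.006]
wrist_force: [0.3, -0.5, -0.7]
width: 55.1
finger_force: 0.0
```

Call:
servo_tool --steps "42 0 0 0 0; 42 0 0 0 0; 42 0 0 0 0; 42 0 0 0 0"

```text
time_s: 19.2
tcp_pos: [458.6, -6.1, 61.9]
eef_rot: [-3.107, 0.465, -0.005]
wrist_force: [-0.3, 1.9, 7.1]
width: 49.6
finger_force: 61.8
```

```bash
python3 -c "
from h import *
st()"
```

```text
19.2 [458.6  -6.1  61.9] -17.04 F [-0.3  1.9  7.1] w 49.6 g 61.8
```

Call:
servo_tool --steps "42 0 0 -40 0; 42 10 -22 -70 -4; 42 35 -76 -70 -12; 42 60 -130 -70 -20; 42 85 -185 -70 -27"

```text
time_s: 19.82
tcp_pos: [592.8, 147.3, 129.2]
eef_rot: [3.129, 0.279, -0.002]
wrist_force: [0.7, -1.0, -3.7]
width: 49.2
finger_force: 64.4
```

```bash
python3 -c "
from h import *
st(); print(go(620.6,175.7,130,12.5))"
```

```text
19.82 [592.8 147.3 129.2] 10.2 F [ 0.7 -1.  -3.7] w 49.2 g 64.4
(array([ 32.4, -23. ,  -0.9]), np.float64(-2.3))
```

Call:
servo_tool --steps "42 30 -21 0 -2.3; 42 32 -22 25 -2.3; 42 32 -22 45 -2.3; 42 32 -22 50 -2.3; 42 32 -22 50 -2.3"

```text
time_s: 20.45
tcp_pos: [619.5, 172.7, 79.3]
eef_rot: [3.124, 0.335, -0.002]
wrist_force: [-0.7, -0.1, -3.0]
width: 49.3
finger_force: 64.4
```

```bash
python3 -c "
from h import *
st(); print(go(620.6,175.7,69.9,12.5))"
```

```text
20.45 [619.5 172.7  79.3] 12.23 F [-0.7 -0.1 -3. ] w 49.3 g 64.4
(array([ 1.7, -2.7,  9.4]), np.float64(-0.3))
```

Call:
servo_tool --steps "42 1.5 -2.3 3 -0.2; 42 1.5 -2.3 6 -0.2; 42 1.5 -2.3 7 -0.2; 42 1.5 -2.3 7 -0.2; 42 1.5 -2.3 7 -0.2"

```text
time_s: 21.08
tcp_pos: [621.2, 175.8, 73.0]
eef_rot: [-3.123, -0.341, -0.0]
wrist_force: [0.1, 0.4, -5.0]
width: 49.3
finger_force: 64.4
```

```bash
python3 -c "
from h import *
st(); print(go(620.6,175.7,69.9,12.5))"
```

```text
21.07 [621.2 175.8  73. ] 12.47 F [ 0.1  0.4 -5. ] w 49.3 g 64.4
(array([-0.6,  0. ,  3.1]), np.float64(-0.0))
```

Call:
servo_tool --steps "42 -0.3 0 1 0; 42 -0.3 0 1.8 0; 42 -0.3 0 2.4 0; 42 -0.3 0 2.4 0; 42 -0.3 0 2.4 0"

```text
time_s: 21.7
tcp_pos: [620.9, 175.8, 70.5]
eef_rot: [-3.123, -0.341, -0.0]
wrist_force: [0.5, -0.7, -4.0]
width: 49.1
finger_force: 64.4
```

```bash
python3 -c "
from h import *
st(); print(go(620.6,175.7,69.9,12.5))"
```

```text
21.7 [620.9 175.8  70.5] 12.47 F [ 0.5 -0.7 -4. ] w 49.1 g 64.4
(array([-0.3, -0. ,  0.6]), np.float64(-0.0))
```

Call:
servo_tool --steps "42 -0.2 0 0.5 0; 42 -0.2 0 0.8 0; 42 -0.2 0 0.8 0; 42 -0.2 0 0.8 0"

```text
time_s: 22.2
tcp_pos: [620.8, 175.7, 70.1]
eef_rot: [3.123, 0.341, 0.0]
wrist_force: [-1.3, -0.2, -1.4]
width: 49.3
finger_force: 64.7
```

Call:
servo_tool --steps "54 0 0 0 0; 64 0 0 0 0; 76 0 0 0 0; 80 0 0 -20 0; 80 0 0 -60 0"

```text
time_s: 22.82
tcp_pos: [619.5, 175.6, 129.4]
eef_rot: [-3.123, -0.341, 0.006]
wrist_force: [0.6, 0.2, 0.2]
width: 80.1
finger_force: 0.0
```

Call:
servo_tool --steps "85 0 0 -50 0; 85 -40 20 -100 0; 85 -60 50 -110 0; 85 -60 60 -110 0; 85 -60 60 -110 0"

```text
time_s: 23.45
tcp_pos: [575.3, 103.8, 240.1]
eef_rot: [-3.123, -0.339, -0.001]
wrist_force: [-0.8, 0.1, 0.4]
width: 84.7
finger_force: 0.0
```

```bash
python3 chk.py w6.png big_tube big_plate small_tube; python3 -c "
from h import *
print(go(624.3,10,155,33.4))"
```

```text
23.45 [575.3 103.8 240.1] 12.4 F [-0.8  0.1  0.4] w 84.7 g 0.0
23.45 [575.3 103.8 240.1] 12.4 F [-0.8  0.1  0.4] w 84.7 g 0.0
big_tube 0.66 [204, 108, 285, 180] 1906 87.8 [619.6 175.8  50.6  50.3  12.5]
big_plate 0.85 [203, 84, 306, 190] [619.4 175.9 100.6  99.5  12.6] [625.8 149.6  57.    3.8  13.4]
small_tube 0.81 [401, 148, 482, 219] 981 109.7 [625.1  10.1  31.5  30.6  32.4]
(array([ 27.8, 103.4,  83.5]), np.float64(-20.9))
```

View pics/w6.png

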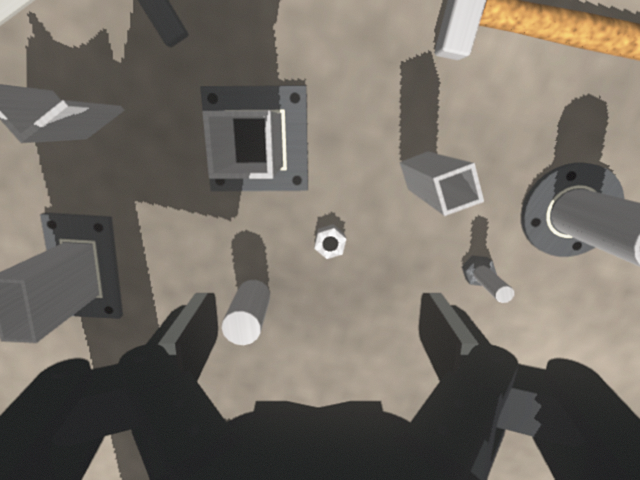

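The big tube measures (619.6,175.8,12.5°) against the plate's (619.4,175.7,12.5°), so it's well placed. The small tube's rim is at (458,187), and it's the last one.

Call:
servo_tool --steps "85 8 25 20 -5; 85 15 55 40 -10; 85 22 85 60 -15; 85 28 103 78 -20.8; 85 28 103 78 -20.8"

```text
time_s: 24.28
tcp_pos: [623.8, 9.5, 158.9]
eef_rot: [-3.009, -0.895, 0.007]
wrist_force: [-0.4, -0.2, -0.7]
width: 85.0
finger_force: 0.0
```

Call:
servo_tool --steps "85 0 0 0 0; 85 0 0 0 0"

```text
time_s: 24.52
tcp_pos: [624.9, 10.6, 162.8]
eef_rot: [3.009, 0.9, 0.002]
wrist_force: [0.3, -0.0, 0.2]
width: 85.5
finger_force: 0.0
```

```bash
python3 chk.py w7.png small_tube; python3 -c "
from h import *
print(go(624.9,10,88,33.2))"
```

```text
24.52 [624.9  10.6 162.8] 33.3 F [ 0.3 -0.   0.2] w 85.5 g 0.0
24.52 [624.9  10.6 162.8] 33.3 F [ 0.3 -0.   0.2] w 85.5 g 0.0
small_tube 0.96 [289, 197, 349, 295] 1483 110.1 [625.   10.3  30.7  30.1  33.5]
(array([-0.2,  0.3, 74.7]), np.float64(0.1))
```

Call:
servo_tool --steps "85 0 0.3 40 0; 85 0 0.3 75 0; 85 0 0.3 75 0; 65 0 0.3 75 0; 50 0 0.3 75 0"

```text
time_s: 25.25
tcp_pos: [626.3, 9.3, 89.2]
eef_rot: [3.008, 0.899, 0.006]
wrist_force: [-0.3, 0.8, 1.0]
width: 51.2
finger_force: 0.0
```

Call:
servo_tool --steps "22 0 0 0 0; 22 0 0 0 0; 22 0 0 0 0; 22 0 0 0 0; 22 0 0 0 0"

```text
time_s: 25.88
tcp_pos: [625.7, 9.4, 88.4]
eef_rot: [3.009, 0.899, 0.003]
wrist_force: [-1.5, 0.8, 5.9]
width: 29.4
finger_force: 59.3
```

```bash
python3 -c "
from h import *
o=st(); print(go(610.8,-317.3,190,0.2))"
```

```text
25.88 [625.7   9.4  88.4] 33.27 F [-1.5  0.8  5.9] w 29.4 g 59.3
(array([-191.5,  265.1, -101.6]), np.float64(33.1))
```

Call:
servo_tool --steps "22 0 0 -50 0; 22 0 0 -100 0; 22 -20 16 -138 3; 22 -65 53 -138 10; 22 -110 90 -138 17"

```text
time_s: 26.5
tcp_pos: [581.3, -127.0, 224.4]
eef_rot: [3.11, 0.441, -0.001]
wrist_force: [0.4, 0.2, -3.1]
width: 29.5
finger_force: 60.3
```

```bash
python3 -c "
from h import *
o=st(); print(go(530,-310,215,0.2))"
```

```text
26.5 [ 581.3 -127.   224.4] 16.14 F [ 0.4  0.2 -3.1] w 29.5 g 60.3
(array([-100.2,  161.5,    9.4]), np.float64(15.9))
```

Call:
servo_tool --steps "22 -28 46 0 5; 22 -56 92 0 10; 22 -85 138 0 15; 22 -100 161 9 16; 22 -100 161 9 16"

```text
time_s: 27.12
tcp_pos: [529.5, -310.1, 213.2]
eef_rot: [-3.139, -0.002, 0.005]
wrist_force: [0.1, 0.8, -2.8]
width: 29.5
finger_force: 60.2
```

Call:
servo_tool --steps "22 0 0 0 0; 22 0 0 0 0"

```text
time_s: 27.38
tcp_pos: [531.7, -307.6, 215.7]
eef_rot: [-3.141, -0.01, 0.0]
wrist_force: [0.1, 0.2, -2.8]
width: 29.5
finger_force: 60.2
```

```bash
python3 chk.py w8.png small_plate; python3 -c "
from h import *
print(go(610.8,-317.2,96.4,0.2))"
```

```text
27.38 [ 531.7 -307.6  215.7] 0.36 F [ 0.1  0.2 -2.8] w 29.5 g 60.2
27.38 [ 531.7 -307.6  215.7] 0.36 F [ 0.1  0.2 -2.8] w 29.5 g 60.2
small_plate 0.87 [290, 74, 368, 157] [ 610.3 -317.3   70.5   69.8  -89.7] [ 610.8 -317.3   37.5   36.6  -89.7]
(array([ 78.9,   9.9, 119.6]), np.float64(0.2))
```

View pics/w8.png

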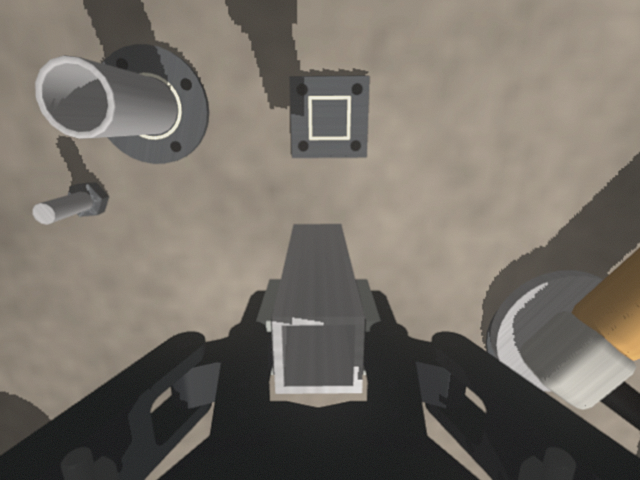

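The small plate's chalk square is at (329,118), which gives (610.7,-317.3) at 0.3°. The tube hangs squarely in the jaws.

Call:
servo_tool --steps "22 50 6 20 0; 22 79 10 60 0; 22 79 10 95 0; 22 79 10 110 0; 22 79 10 110 0"

```text
time_s: 28.1
tcp_pos: [609.8, -317.6, 104.6]
eef_rot: [-3.14, -0.008, 0.003]
wrist_force: [-0.2, -0.3, -2.5]
width: 29.5
finger_force: 60.2
```

Call:
servo_tool --steps "22 0 0 0 0; 22 0 0 0 0"

```text
time_s: 28.35
tcp_pos: [611.3, -319.2, 108.3]
eef_rot: [3.139, 0.007, 0.005]
wrist_force: [0.9, -0.1, -3.5]
width: 29.5
finger_force: 60.2
```

```bash
python3 -c "
from h import *
st(); print(go(610.8,-317.3,96.4,0.3))"
```

```text
28.35 [ 611.3 -319.2  108.3] 0.26 F [ 0.9 -0.1 -3.5] w 29.5 g 60.2
(array([-0.5, -1.9, 11.9]), np.float64(-0.0))
```

Call:
servo_tool --steps "22 -0.4 -1.4 4 0; 22 -0.4 -1.4 8 0; 22 -0.4 -1.4 9 0; 22 -0.4 -1.4 9 0; 22 -0.4 -1.4 9 0"

```text
time_s: 28.98
tcp_pos: [610.0, -317.0, 96.6]
eef_rot: [-3.142, -0.007, 0.0]
wrist_force: [0.3, -0.8, -2.6]
width: 29.5
finger_force: 60.5
```

```bash
python3 -c "
from h import *
st(); print(go(610.8,-317.3,96.4,0.3))"
```

```text
28.98 [ 610.  -317.    96.6] 0.27 F [ 0.3 -0.8 -2.6] w 29.5 g 60.5
(array([0.8, 0.3, 0.1]), np.float64(-0.0))
```

Call:
servo_tool --steps "22 0.6 0.3 -0.2 0; 22 0.6 0.3 -0.2 0; 22 0.6 0.3 0 0; 22 0.6 0.3 0.3 0; 22 0.6 0.3 0.3 0"

```text
time_s: 29.6
tcp_pos: [610.6, -317.3, 96.6]
eef_rot: [3.142, 0.008, 0.0]
wrist_force: [-0.1, -0.3, -1.5]
width: 29.4
finger_force: 60.5
```

Call:
servo_tool --steps "22 0 0 0.2 0; 22 0 0 0.2 0"

```text
time_s: 29.85
tcp_pos: [610.6, -317.3, 96.5]
eef_rot: [3.142, 0.008, 0.0]
wrist_force: [-1.1, 0.3, -1.7]
width: 29.1
finger_force: 60.5
```

Contact has begun, so I'm releasing and backing off to check.

Call:
servo_tool --steps "36 0 0 0 0; 48 0 0 0 0; 65 0 0 0 0; 78 0 0 -20 0; 78 0 0 -60 0"

```text
time_s: 30.48
tcp_pos: [609.7, -316.7, 155.7]
eef_rot: [-3.139, -0.007, 0.005]
wrist_force: [-0.4, -0.5, 0.5]
width: 77.8
finger_force: 0.0
```

Call:
servo_tool --steps "85 0 0 -50 0; 85 -40 0 -90 0; 85 -60 0 -110 0; 85 -60 0 -110 0; 85 -60 0 -110 0"

```text
time_s: 31.1
tcp_pos: [550.8, -317.4, 266.1]
eef_rot: [-3.141, -0.007, -0.0]
wrist_force: [0.2, 0.2, 0.3]
width: 84.8
finger_force: 0.0
```

```bash
python3 chk.py w9.png small_tube small_plate; python3 -c "
from h import *
c=capture('top'); cv2.imwrite('pics/top9.png',c['image'][:,:,::-1])"
```

```text
31.1 [ 550.8 -317.4  266.1] 0.27 F [0.2 0.2 0.3] w 84.8 g 0.0
31.1 [ 550.8 -317.4  266.1] 0.27 F [0.2 0.2 0.3] w 84.8 g 0.0
small_tube 0.56 [296, 122, 339, 167] 716 118.1 [ 610.5 -316.8   30.1   30.   -89.8]
```

View pics/w9.png

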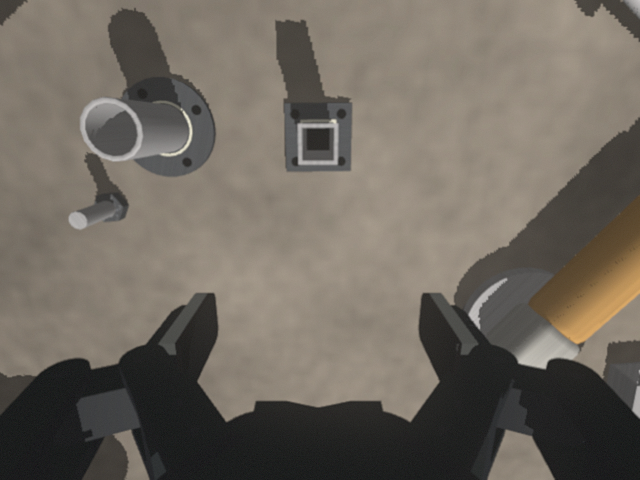

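View pics/top9.png

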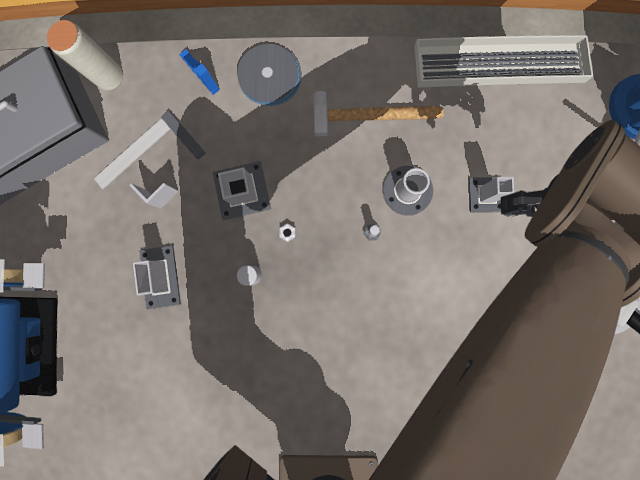

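The small tube's rim (318,144) is centred on its plate to within 0.5 mm. The top view shows all four tubes standing on their plates at (241,188), (156,278), (411,185) and (490,190), and the bar (248,275) and angle iron (155,193) haven't moved. The gripper is clear of everything, so I'm handing in.

```bash
python3 -c "
from h import *
print(sign_off())"
```

```text
the job is handed in; nothing more can be done
None
```

All four tubes stand on their matching plates, measured within about 0.6 mm and 0.3° of the chalk outlines; the bar and angle iron were left alone, and the job was handed in at about 31 s of the 106 s.

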